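# Put the spatula away in the push-to-open utensil box

### The job

Put the spatula lying on the counter away in the wooden utensil box: its lid has no handle, only a hidden touch latch under one of its two front corners, so press the front corners firmly but gently until one clicks, then keep a finger on the sprung lid and ease it up so that it never flies open. With the lid standing fully open, lay the spatula flat on the floor of the box without dropping it, let go, and leave the box, its lid and the other things on the counter as they are.

Things in the scene. Friction and masses are not known exactly. Their poses are not given: they have to be found in the camera images.
- box: Fixed plywood utensil box, 220 mm in its x by 300 mm in y. Origin: centre of its underside on the counter; -x is its front, +x the hinge side. Walls 10 mm thick, 70 mm high (back 80 mm), floor 8 mm thick. Latch and rubber rest stand inside at the front corners (within 35 mm of the front wall, 75 to 135 mm to either side of the middle); the floor behind is clear.
- hinge_mid (a point): Middle of the lid's hinge line, fixed on the box at 110 mm behind its centre and 80 mm above the counter; the hinge runs along the box's y, its axes are the box's.
- lid_panel: The lid: plywood panel 220 x 300 x 9 mm, no handle; shut, its underside is 80 mm above the counter. Origin on the hinge line at its underside; shut, its axes are the box's and it reaches 220 mm towards -x; z is its top face's normal. Its front edge gives 4 mm under 2 to 3 N, then meets a stop; a corner pressed further twists it (30 N m/rad about x). More than 40 N damages it.
- lid_left (a point): Press point on the lid's top over the left (box +y) front corner, 190 mm from the hinge, 110 mm left of the middle. Either this corner or the right one hides the touch latch (the other a plain rest). The latch lets go, and stays free, when its own corner has sunk 5 to 6 mm, at some 5 to 11 N; pressing the middle or the other corner does nothing. Axes are the lid's.
- lid_right (a point): Press point on the lid's top over the right (box -y) front corner: 190 mm from the hinge line, 110 mm right of the middle; see lid_left. Axes are the lid's.
- lid_edge (a point): Middle of the lid's front edge on the top face, 220 mm from the hinge line. Once unlatched a spring drives it up with 2 to 3 N as soon as the finger gives way; left alone the lid flies open at over 2 rad/s. Axes are the lid's.
- lid (a joint): Lid angle in rad: 0 to 0.01 shut and latched, down to about -0.025 pressed in, growing as the front edge rises, 1.6 fully open at its stop, just past upright; the spring holds it there. It should not exceed 1.5 rad/s.
- spatula: Silicone spatula, 230 mm long, 70 g, lying flat along its own x. Origin: underside at mid length. Round handle 19 mm thick from x = -115 to 0 mm, its axis 10 mm up; flat blade 65 mm wide and 3 mm thick from x = 25 to 115 mm.
- spatula_grip (a point): Point on the axis of the spatula's handle, 46 mm behind mid length and 10 mm above its underside, near its balance point. Axes are the spatula's.
- snack0: Closed plastic snack box 89 x 114 x 52 mm, loose bystander; origin at the centre of its underside.
- snack1: Closed plastic snack box 89 x 114 x 52 mm, loose bystander; origin at the centre of its underside.
- snack2: Closed plastic snack box 89 x 114 x 52 mm, loose bystander; origin at the centre of its underside.
- snack3: Closed plastic snack box 89 x 114 x 52 mm, loose bystander; origin at the centre of its underside.
- sandwich: Closed steel sandwich container 134 x 180 x 55 mm, loose bystander; origin at the centre of its underside.
- canister: Round ceramic canister with a hinged lid, 102 mm across, 118 mm high, loose bystander; origin at the centre of its underside.
Mind the look-alikes: they are no part of the job. What is meant by the spatula is not green, and is the smaller of those in its own colour.

How it is judged:
By the outcome, as a careful person would: the job done as asked, in the order asked, and still so for the second after the job is handed in, with the robot touching nothing.
It also fails if it takes over 72 s, if anything falls off the work surface, if the arm or the gripper's body presses on something with over 40 N, if the wrist force passes 120 N, or if a joint passes its speed limit or range.

### The arm

A 7-joint arm with a two-finger parallel gripper is mounted at the origin on the work surface. World frame = base frame: x ahead of the robot, y to its left, z up, the work surface at z = 0. Lengths are in m, angles in rad, forces in N, time in s.
With the tool pointing down it reaches from about 0.4 to 0.85 m from the base axis. Payload 4.5 kg.
Tool frame: the origin (TCP) lies midway between the tips of the shut fingers; the grasp point (between the pads) lies behind it (r.grip_point_offset is the z of the grasp point in the tool frame, in m); z points along the fingers, y is the line along which they close (so a half turn about z gives the same grasp; the last joint's range is limited). The gripper opens to 88 mm and grips with 3 to 60 N. Pads are 18 mm wide; open, the fingers measure 123 mm over their backs; the gripper's body (75 mm by 187 mm) begins 45 mm behind the grasp point.
Start: joints at [-1.264, 0.689, -0.195, 1.565, 0.157, 0.902, -0.215], TCP at [0.168, 0.602, 0.239] pointing down, gripper open.
Joint ranges: [-3.01, 3.01], [-0.46, 2.08], [-1.47, 1.51], [0.13, 2.56], [-1, 4.14], [0.04, 2.09], [-2.66, 2.66]. Speed limits (rad/s): [2.57, 2.57, 3.14, 3.14, 3.14, 3.14, 3.14].

### API

Orientations are given as a unit quaternion [x, y, z, w].
In Python, from plant import r, optics, workorder gives the robot as it stands.
- The arm moves only by the shell command python3 -m creep 'ROWS' [FORCE]. ROWS is JSON, a list of rows, each an object of numbers: "grip": the gripper command: -1 is shut, 1 is fully open, values between are in proportion; "tx", "ty", "tz": the shift along the tool's x, y, z in cm; "spin": the turn about the tool's z in degrees. In form: [{"grip": .., "tx": .., "ty": .., "tz": .., "spin": ..}, ...]. A call has 1 to 8 rows; each row shifts and turns the commanded pose from where the row before left it, along the tool's axes as they then stand; what a row does not reach is not made up. A row lasts 1/12 s, in which the tool goes at most 41.7 mm and 7.16 degrees, less where a joint would pass 70% of its speed; a pose out of reach is approached as far as the arm can. A call with a gripper value outside its range is refused whole. The fingers move at their own pace and stop on an object; FORCE is the grip in N (left out, the last holds). Time passes only in rows, so rows that do not move let the fingers close. It gives the time, the measured TCP pose, the force, the opening and the grip force at its end, in the units of the state.
- r.get_state(): the state, without advancing time (a new reading comes with each control period).
- optics.snapshot(name): name is "scene" or "top"; returns (picture, depth): 480x640x3 uint8, red, green, blue; 480x640 float32, m along the optical axis (not along the pixel's ray), 0 where there is no reading.
- optics.get_calibration(name): a dict with "fx", "fy", "cx", "cy" (pixels), "extrinsics" (4x4, takes a point from world to camera coordinates). Camera axes: x right, y down, z forward; pixel columns grow to the right and rows downward; lengths in m; the calibration is good to about 2 mm. A picture is of the moment at which its call begins. get_calibration takes no time and is no camera call.
- workorder.finish_job(): hands the job in; it is judged then, once.
The state is a dict: "clock": time; "q": joint angles; "qd": joint speeds; "joint_torque": joint torques, N m; "tool_pos": TCP position; "eef_rot": TCP orientation; "contact_force": force on the tool from outside, world axes, zero at the start; "moment": the same for the moment, N m; "opening": opening from 0.0 (shut) to 1.0 (fully open); "finger_force": force on a finger pad.
Only numpy, scipy, OpenCV 4.12 (cv2) and the standard library are available. Lean on these libraries where they do the work, as an engineer would, in place of code of your own. Each camera call takes 0.05 s, during which the arm holds its last target. There are 200 camera calls.

## Working session

There is one attempt and no reset: what is moved stays moved. The work goes in short steps, Python scripts to look and compute and a shell command to move; the robot and the scene stay as the last step left them, time stands still between calls to the robot, and variables do not carry over. Pictures are saved under pics/ and viewed, at most 10 in all, crops included, and the job is handed in when it is done.

```bash
ls; mkdir -p pics
python3 - <<'E'
from plant import r,optics
import cv2,numpy as np
for n in("scene","top"):
    p,d=optics.snapshot(n); np.savez(f"pics/{n}0.npz",p=p,d=d); cv2.imwrite(f"pics/{n}0.png",p[:,:,::-1])
    print(n,optics.get_calibration(n))
s=r.get_state();print(s,r.grip_point_offset)
E
```

```text
pics
scene {'fx': 473.9435240011536, 'fy': 473.9435240011536, 'cx': 316.3066124833673, 'cy': 235.93044992114832, 'extrinsics': array([[ 0.7343974 ,  0.67868762,  0.00660133, -0.39215996],
       [ 0.45349572, -0.4834379 , -0.74875192, -0.14551416],
       [-0.50497732,  0.55287513, -0.66281746,  1.69352486],
       [ 0.        ,  0.        ,  0.        ,  1.        ]])}
top {'fx': 584.6620511162575, 'fy': 584.6620511162575, 'cx': 330.952952776756, 'cy': 240.06870589433106, 'extrinsics': array([[-0.01096884, -0.99974033, -0.01997372,  0.04294416],
       [-0.99146429,  0.01346892, -0.12968093,  0.51809473],
       [ 0.12991628,  0.01838078, -0.99135458,  1.66768448],
       [ 0.        ,  0.        ,  0.        ,  1.        ]])}
{'clock': 0.1, 'q': array([-1.26420509,  0.68990107, -0.19452948,  1.56619183,  0.15729779,
        0.90252263, -0.21509951]), 'qd': array([ 0.00058157, -0.00164117,  0.00122726, -0.00273618,  0.00181832,
       -0.00027264,  0.0017584 ]), 'joint_torque': array([-2.80347704e-03, -5.28500676e+01, -1.27146866e+00, -1.53836846e+01,
       -5.25988627e-02,  1.97360707e-03,  5.00209035e-05]), 'tool_pos': array([0.16827613, 0.60134776, 0.23800273]), 'eef_rot': array([ 1.35935034e-01,  9.90717417e-01, -8.14080373e-04, -5.48643928e-05]), 'contact_force': array([-0.02003486, -0.3808689 , -0.18648178]), 'moment': array([0.01159682, 0.0243754 , 0.00194721]), 'finger_force': 0.0, 'opening': 0.9974284262714641} -0.0187
```

View pics/scene0.png

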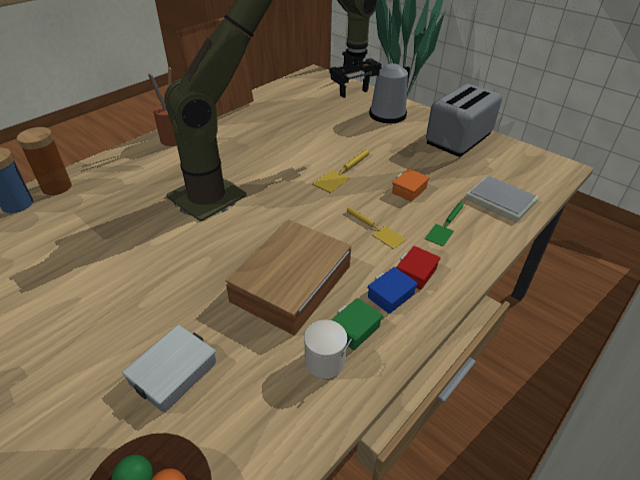

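View pics/top0.png

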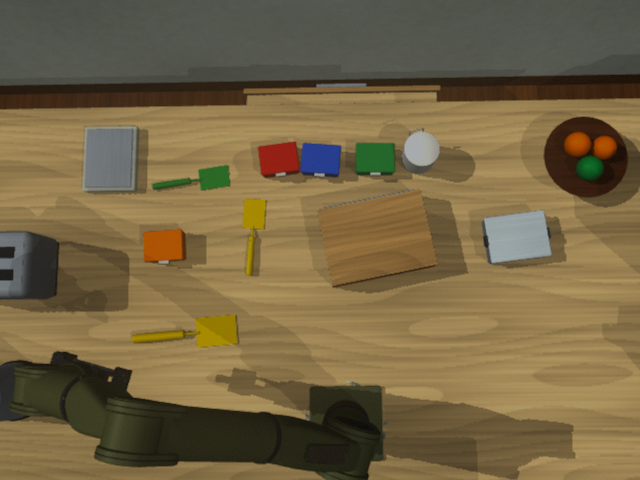

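The scene picture shows the wooden box at about (290,275), with a light hinge strip on its far (+x) edge. There are two yellow spatulas. In the top picture the smaller lies at (253,235) and the larger at (185,333). The snack boxes and the canister stand in a row beyond the box's far edge. Next I'll measure these.

```bash
cat > h.py <<'E'
import numpy as np,cv2
from plant import r,optics
from scipy.spatial.transform import Rotation as R
def cloud(n,d):
    c=optics.get_calibration(n);v,u=np.mgrid[:480,:640]
    P=np.stack([(u-c['cx'])/c['fx']*d,(v-c['cy'])/c['fy']*d,d],-1)
    E=c['extrinsics'];W=(P-E[:3,3])@E[:3,:3]
    W[d==0]=np.nan
    return W
def rect(W,m):
    (a,b),(w,h),t=cv2.minAreaRect(W[m][:,:2].astype(np.float32)); 
    if w<h:w,h,t=h,w,t+90
    return np.round([a,b,w,h,(t+90)%180-90],4)
def st():
    s=r.get_state();e=R.from_quat(s['eef_rot'])
    print('t',round(s['clock'],2),'tcp',s['tool_pos'].round(4),'x',e.apply([1,0,0]).round(3),'y',e.apply([0,1,0]).round(3),'z',e.apply([0,0,1]).round(3),'F',s['contact_force'].round(2),'op',round(s['opening'],3),'ff',round(s['finger_force'],1),'q',s['q'].round(2))
E
python3 - <<'E'
from h import *
z=np.load('pics/top0.npz');p,d=z['p'],z['d'];W=cloud('top',d)
hsv=cv2.cvtColor(p,cv2.COLOR_RGB2HSV)
v,u=np.mgrid[:480,:640]
def box(a,b,c,e):return (u>a)&(u<b)&(v>c)&(v<e)
m=(W[...,2]>.082)&box(300,450,170,300);print('lid',rect(W,m),np.median(W[m][:,2]),[W[q[::-1]].round(3).tolist() for q in[(321,211),(418,193),(434,263),(334,283)]])
Y=(hsv[...,0]>20)&(hsv[...,0]<32)&(hsv[...,1]>200)&(hsv[...,2]>90)
for nm,b in(('small',(235,275,190,285)),('large',(125,245,305,355))):
    m=cv2.morphologyEx((Y&box(*b)).astype(np.uint8),cv2.MORPH_OPEN,np.ones((2,2)))>0
    print(nm,m.sum(),rect(W,m),np.nanmedian(W[m][:,2]))
    if nm=='small':
        hm=m&(v>238);bm=m&(v<226);print('handle',rect(W,hm),np.nanpercentile(W[hm][:,2],[5,50,95]),'blade',rect(W,bm),np.nanmedian(W[bm],0))
for nm,b in(('sn',(250,400,130,185)),('can',(400,445,125,180)),('sand',(480,555,205,270)),('orange',(138,190,225,268))):
    m=box(*b)&(W[...,2]>.04);print(nm,np.nanmin(W[m],0).round(3),np.nanmax(W[m],0).round(3))
# scene view lid
z=np.load('pics/scene0.npz');W=cloud('scene',z['d'])
m=(W[...,2]>.084)&(W[...,2]<.094)&(W[...,0]>.3)&(W[...,0]<.68)&(W[...,1]>-.2)&(W[...,1]<.17);print('lid scene',rect(W,m),np.median(W[m][:,2]))
for q in[(349,256),(300,309),(325,285)]:print(W[q[1]-3:q[1]+4:3,q[0]].round(3).tolist())
E
```

```text
lid [  0.5208  -0.091    0.3005   0.2247 -78.9545] 0.08985502266055814 [[0.595, 0.063, 0.086], [0.642, -0.212, 0.094], [0.442, -0.251, 0.095], [0.39, 0.028, 0.093]]
small 840 [ 0.5337  0.2699  0.2273  0.0628 -4.8409] 0.004259397842842863
handle [ 4.75300e-01  2.73400e-01  1.09700e-01  1.22000e-02 -1.25056e+01] [-0.0021827   0.01678875  0.02488647] blade [ 0.6081  0.2636  0.078   0.0628 -4.8409] [0.60795649 0.26402103 0.00284037]
large 1583 [nan nan  0.  0.  0.] 0.006253704379296287
sn [ 0.703 -0.15   0.04 ] [0.813 0.25  0.068]
can [ 0.715 -0.271  0.04 ] [ 0.828 -0.173  0.131]
sand [ 0.444 -0.59   0.04 ] [ 0.594 -0.403  0.068]
orange [0.454 0.465 0.04 ] [0.553 0.584 0.065]
lid scene [  0.5224  -0.0811   0.2787   0.2271 -79.8306] 0.08907184030734824
[[0.6, 0.069, 0.058], [0.599, 0.072, 0.043], [0.601, 0.07, 0.034]]
[[0.654, -0.191, 0.089], [0.657, -0.194, 0.082], [0.653, -0.191, 0.064]]
[[0.628, -0.067, 0.061], [0.63, -0.069, 0.051], [0.628, -0.066, 0.035]]
```

Run:
```python
import cv2
p=cv2.imread('pics/scene0.png');cv2.imwrite('pics/c1.png',cv2.resize(p[210:340,215:365],None,fx=4,fy=4,interpolation=cv2.INTER_CUBIC))
```

```text
(no output)
```

View pics/c1.png

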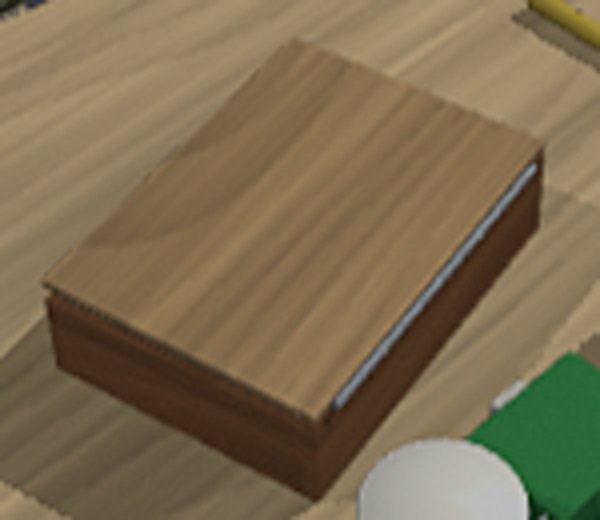

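The crop shows the bright hinge strip along the lid's +x edge, at about (440,290). So the front faces the robot, and the box yaw is about 10.5° with its centre at (0.521, -0.091). The sizes match: lid 300 x 220 mm with its top at 0.089 m, and the small spatula 227 x 63 mm. I'll turn the tool to the box axes and shut the fingers.

```bash
cat >> h.py <<'E'
YAW=np.deg2rad(10.5);C=np.array([.521,-.091,0])
ex=np.array([np.cos(YAW),np.sin(YAW),0]);ey=np.array([-np.sin(YAW),np.cos(YAW),0])
def B(x,y,z):return C+x*ex+y*ey+np.array([0,0,z])
def to(p,yang=None):
    s=r.get_state();e=R.from_quat(s['eef_rot']);print('shift cm tool',(e.inv().apply(np.array(p)-s['tool_pos'])*100).round(2),end=' ')
    y=e.apply([0,1,0]);a=np.degrees(np.arctan2(y[1],y[0]))
    print('yang',round(a,2),'spin',None if yang is None else round(-((yang-a+180)%360-180),2))
E
python3 -m creep '[{"grip":-1,"spin":-6.5,"tz":1},{"grip":-1,"spin":-6.5,"tz":1},{"grip":-1,"spin":-6.5,"tz":1},{"grip":-1,"spin":-6.5,"tz":1},{"grip":-1},{"grip":-1}]' 10
python3 -c "
from h import *
st();to(B(-.08,.11,.13),100.5)"
```

```text
t 0.1 tcp [0.1683 0.6013 0.238 ] x [-0.963  0.269 -0.   ] y [ 0.269  0.963 -0.002] z [-0.    -0.002 -1.   ] F [-0.02 -0.38 -0.19] op 0.997 ff 0.0 q [-1.26  0.69 -0.19  1.57  0.16  0.9  -0.22]
shift cm tool [-40.59 -50.8   10.89] yang 74.37 spin -26.13$[0]: bad value
```

```bash
python3 -m creep '[{"grip":-1,"tx":0,"ty":0,"tz":1,"spin":-6.5},{"grip":-1,"tx":0,"ty":0,"tz":1,"spin":-6.5},{"grip":-1,"tx":0,"ty":0,"tz":1,"spin":-6.5},{"grip":-1,"tx":0,"ty":0,"tz":1,"spin":-6.5},{"grip":-1,"tx":0,"ty":0,"tz":0,"spin":0}]' 10; echo
python3 -c "
from h import *
st();to(B(-.08,.11,.13),100.5)"
```

```text
clock: 0.52
tool_pos: [0.1684, 0.6001, 0.1963]
eef_rot: [-0.092, 0.996, -0.002, -0.001]
contact_force: [-0.4, -0.7, -0.5]
opening: 0.643
finger_force: 0.0

t 0.52 tcp [0.1684 0.6001 0.1963] x [-0.983 -0.183  0.002] y [-0.183  0.983 -0.004] z [-0.001 -0.005 -1.   ] F [-0.42 -0.67 -0.5 ] op 0.643 ff 0.0 q [-1.2   0.75 -0.31  1.6   0.29  0.84  0.13]
shift cm tool [-14.06 -63.36   6.88] yang 100.53 spin 0.03
```

```bash
python3 -m creep '[{"grip":-1,"tx":-0.7,"ty":-3.2,"tz":0,"spin":0},{"grip":-1,"tx":-0.7,"ty":-3.2,"tz":0,"spin":0},{"grip":-1,"tx":-0.7,"ty":-3.2,"tz":0,"spin":0},{"grip":-1,"tx":-0.7,"ty":-3.2,"tz":0,"spin":0},{"grip":-1,"tx":-0.7,"ty":-3.2,"tz":0,"spin":0},{"grip":-1,"tx":-0.7,"ty":-3.2,"tz":0,"spin":0},{"grip":-1,"tx":-0.7,"ty":-3.2,"tz":0,"spin":0},{"grip":-1,"tx":-0.7,"ty":-3.2,"tz":0,"spin":0}]' >/dev/null
python3 -m creep '[{"grip":-1,"tx":-0.7,"ty":-3.2,"tz":0,"spin":0},{"grip":-1,"tx":-0.7,"ty":-3.2,"tz":0,"spin":0},{"grip":-1,"tx":-0.7,"ty":-3.2,"tz":0,"spin":0},{"grip":-1,"tx":-0.7,"ty":-3.2,"tz":0,"spin":0},{"grip":-1,"tx":-0.7,"ty":-3.2,"tz":0,"spin":0},{"grip":-1,"tx":-0.7,"ty":-3.2,"tz":0,"spin":0},{"grip":-1,"tx":-0.7,"ty":-3.2,"tz":0,"spin":0},{"grip":-1,"tx":-0.7,"ty":-3.2,"tz":0,"spin":0}]' >/dev/null
python3 -c "
from h import *
st();to(B(-.08,.11,.13),100.5)"
```

```text
t 1.85 tcp [0.3715 0.1171 0.1991] x [-0.984 -0.176 -0.001] y [-0.176  0.984 -0.   ] z [ 0.001  0.    -1.   ] F [ 0.49 -0.15 -0.59] op 0.004 ff 0.0 q [-0.17  0.5  -0.38  2.28  0.44  0.44  0.84]
shift cm tool [ -2.97 -12.16   6.92] yang 100.16 spin -0.34
```

```bash
python3 -m creep '[{"grip":-1,"tx":-0.8,"ty":-3,"tz":1.5,"spin":0},{"grip":-1,"tx":-0.8,"ty":-3,"tz":1.5,"spin":0},{"grip":-1,"tx":-0.8,"ty":-3,"tz":1.5,"spin":0},{"grip":-1,"tx":-0.6,"ty":-3,"tz":1.5,"spin":-0.3},{"grip":-1,"tx":0,"ty":0,"tz":1,"spin":0},{"grip":-1,"tx":0,"ty":0,"tz":0,"spin":0},{"grip":-1,"tx":0,"ty":0,"tz":0,"spin":0}]' >/dev/null
python3 - <<'E'
from h import *
st();to(B(-.08,.11,.11),100.5)
p,d=optics.snapshot('scene');cv2.imwrite('pics/a1.png',cv2.resize(p[150:350,200:430,::-1],None,fx=3,fy=3))
st()
E
```

```text
t 2.43 tcp [0.4218 0.0061 0.1288] x [-0.983 -0.183  0.   ] y [-0.183  0.983  0.   ] z [-0. -0. -1.] F [ 0.1   0.23 -0.5 ] op 0.001 ff 0.0 q [ 0.04  0.67 -0.26  2.26  0.61  0.29  1.  ]
shift cm tool [ 0.02 -0.35  1.88] yang 100.55 spin 0.05
t 2.48 tcp [0.422  0.0067 0.1292] x [-0.983 -0.185 -0.001] y [-0.185  0.983  0.   ] z [ 0.  0. -1.] F [0.13 0.41 0.28] op 0.004 ff 0.0 q [ 0.04  0.66 -0.27  2.26  0.61  0.29  1.  ]
```

View pics/a1.png

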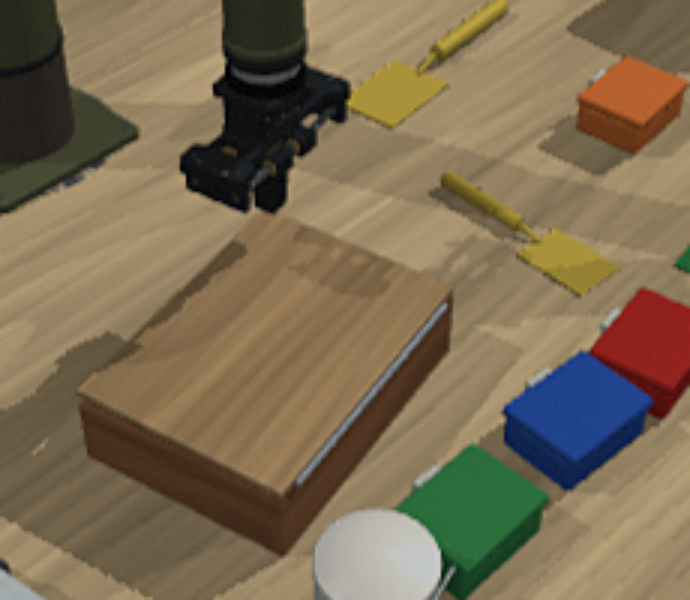

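The fingers hang shut over the left front corner, at about (265,205) in the crop. I'll press in small steps.

```bash
python3 -m creep '[{"grip":-1,"tx":0,"ty":-0.3,"tz":1.5,"spin":0},{"grip":-1,"tx":0,"ty":0,"tz":1.5,"spin":0},{"grip":-1,"tx":0,"ty":0,"tz":0.6,"spin":0},{"grip":-1,"tx":0,"ty":0,"tz":0.2,"spin":0},{"grip":-1,"tx":0,"ty":0,"tz":0,"spin":0}]'
python3 -m creep '[{"grip":-1,"tx":0,"ty":0,"tz":0.2,"spin":0},{"grip":-1,"tx":0,"ty":0,"tz":0,"spin":0}]'
python3 -m creep '[{"grip":-1,"tx":0,"ty":0,"tz":0.2,"spin":0},{"grip":-1,"tx":0,"ty":0,"tz":0,"spin":0}]'
```

```text
clock: 2.9
tool_pos: [0.4224, 0.0038, 0.091]
eef_rot: [-0.094, 0.996, 0.0, 0.0]
contact_force: [-0.5, 0.5, -0.4]
opening: 0.009
finger_force: 0.0
clock: 3.07
tool_pos: [0.4227, 0.0034, 0.0892]
eef_rot: [-0.093, 0.996, 0.0, 0.001]
contact_force: [-0.3, 0.9, 0.8]
opening: 0.006
finger_force: 0.6
clock: 3.23
tool_pos: [0.4226, 0.0032, 0.0869]
eef_rot: [-0.093, 0.996, 0.0, 0.0]
contact_force: [-0.5, 1.0, 2.4]
opening: 0.007
finger_force: 1.0
```

```bash
python3 -m creep '[{"grip":-1,"tx":0,"ty":0,"tz":0.2,"spin":0},{"grip":-1,"tx":0,"ty":0,"tz":0,"spin":0}]' | egrep "pos|contact"
python3 -m creep '[{"grip":-1,"tx":0,"ty":0,"tz":0.1,"spin":0},{"grip":-1,"tx":0,"ty":0,"tz":0,"spin":0}]'| egrep "pos|contact"
python3 -m creep '[{"grip":-1,"tx":0,"ty":0,"tz":0.1,"spin":0},{"grip":-1,"tx":0,"ty":0,"tz":0,"spin":0}]'| egrep "pos|contact"
python3 -m creep '[{"grip":-1,"tx":0,"ty":0,"tz":0.1,"spin":0},{"grip":-1,"tx":0,"ty":0,"tz":0,"spin":0}]'| egrep "pos|contact"
```

```text
tool_pos: [0.4225, 0.0031, 0.0846]
contact_force: [0.0, 1.0, 3.3]
tool_pos: [0.4225, 0.0031, 0.0837]
contact_force: [-0.3, 0.5, 3.1]
tool_pos: [0.4225, 0.0031, 0.0827]
contact_force: [-1.4, 1.5, 5.0]
tool_pos: [0.4225, 0.0031, 0.0818]
contact_force: [-1.2, 2.3, 7.1]
```

```bash
python3 -m creep '[{"grip":-1,"tx":0,"ty":0,"tz":0.1,"spin":0},{"grip":-1,"tx":0,"ty":0,"tz":0,"spin":0}]' | egrep "pos|contact"
python3 -m creep '[{"grip":-1,"tx":0,"ty":0,"tz":0.1,"spin":0},{"grip":-1,"tx":0,"ty":0,"tz":0,"spin":0}]'| egrep "pos|contact"
python3 -m creep '[{"grip":-1,"tx":0,"ty":0,"tz":-0.2,"spin":0},{"grip":-1,"tx":0,"ty":0,"tz":-0.2,"spin":0},{"grip":-1,"tx":0,"ty":0,"tz":-0.2,"spin":0},{"grip":-1,"tx":0,"ty":0,"tz":-0.2,"spin":0},{"grip":-1,"tx":0,"ty":0,"tz":-0.2,"spin":0},{"grip":-1,"tx":0,"ty":0,"tz":0,"spin":0}]'| egrep "pos|contact"
python3 -m creep '[{"grip":-1,"tx":0,"ty":0,"tz":-0.2,"spin":0},{"grip":-1,"tx":0,"ty":0,"tz":0,"spin":0},{"grip":-1,"tx":0,"ty":0,"tz":0,"spin":0}]'| egrep "pos|contact"
python3 -m creep '[{"grip":-1,"tx":0,"ty":0,"tz":-0.2,"spin":0},{"grip":-1,"tx":0,"ty":0,"tz":0,"spin":0},{"grip":-1,"tx":0,"ty":0,"tz":0,"spin":0}]'| egrep "pos|contact"
```

```text
tool_pos: [0.4225, 0.0031, 0.0809]
contact_force: [-0.7, 2.0, 8.6]
tool_pos: [0.4225, 0.0031, 0.08]
contact_force: [-1.6, 2.6, 11.5]
tool_pos: [0.4225, 0.0024, 0.0899]
contact_force: [-0.1, -0.2, 0.0]
tool_pos: [0.4222, 0.0025, 0.0916]
contact_force: [-0.2, 0.5, -0.5]
tool_pos: [0.4224, 0.0028, 0.0937]
contact_force: [0.5, -0.5, -0.1]
```

There's no lift force above the shut position, so the left corner is the plain rest. On to the right corner.

```bash
python3 -m creep '[{"grip":-1,"tx":0,"ty":0,"tz":-2,"spin":0},{"grip":-1,"tx":0,"ty":-3.7,"tz":0,"spin":0},{"grip":-1,"tx":0,"ty":-3.7,"tz":0,"spin":0},{"grip":-1,"tx":0,"ty":-3.7,"tz":0,"spin":0},{"grip":-1,"tx":0,"ty":-3.7,"tz":0,"spin":0},{"grip":-1,"tx":0,"ty":-3.7,"tz":0,"spin":0},{"grip":-1,"tx":0,"ty":-3.6,"tz":0,"spin":0},{"grip":-1,"tx":0,"ty":0,"tz":0,"spin":0}]' | egrep "pos|contact"
python3 -c "
from h import *
st();to(B(-.08,-.11,.091),100.5)"
```

```text
tool_pos: [0.4628, -0.2241, 0.1131]
contact_force: [0.2, -0.6, -0.1]
t 5.9 tcp [ 0.4628 -0.2241  0.1131] x [-0.985 -0.172  0.001] y [-0.172  0.985 -0.006] z [ 0.    -0.006 -1.   ] F [ 0.24 -0.64 -0.08] op 0.005 ff 0.0 q [ 0.62  0.78 -0.43  2.    0.66  0.5   1.45]
shift cm tool [-0.14  1.04  2.21] yang 99.91 spin -0.59
```

```bash
python3 -m creep '[{"grip":-1,"tx":0,"ty":0,"tz":0,"spin":0},{"grip":-1,"tx":0,"ty":0,"tz":1,"spin":0},{"grip":-1,"tx":0,"ty":0,"tz":1,"spin":0},{"grip":-1,"tx":0,"ty":0,"tz":0.4,"spin":0},{"grip":-1,"tx":0,"ty":0,"tz":0,"spin":0}]' | egrep "pos|contact"
python3 -m creep '[{"grip":-1,"tx":0,"ty":0,"tz":0.2,"spin":0},{"grip":-1,"tx":0,"ty":0,"tz":0.2,"spin":0},{"grip":-1,"tx":0,"ty":0,"tz":0,"spin":0}]' | egrep "pos|contact"
python3 -m creep '[{"grip":-1,"tx":0,"ty":0,"tz":0.2,"spin":0},{"grip":-1,"tx":0,"ty":0,"tz":0,"spin":0}]' | egrep "pos|contact"
python3 -m creep '[{"grip":-1,"tx":0,"ty":0,"tz":0.1,"spin":0},{"grip":-1,"tx":0,"ty":0,"tz":0,"spin":0}]'| egrep "pos|contact"
```

```text
tool_pos: [0.4627, -0.2123, 0.0884]
contact_force: [0.2, 0.5, 1.6]
tool_pos: [0.4633, -0.2135, 0.0855]
contact_force: [-0.4, 1.9, 1.9]
tool_pos: [0.4636, -0.2139, 0.0839]
contact_force: [-0.8, 1.7, 3.9]
tool_pos: [0.4636, -0.214, 0.0831]
contact_force: [-1.1, 2.1, 5.7]
```

```bash
python3 -m creep '[{"grip":-1,"tx":0,"ty":0,"tz":0.1,"spin":0},{"grip":-1,"tx":0,"ty":0,"tz":0,"spin":0}]'| egrep "pos|contact"
python3 -m creep '[{"grip":-1,"tx":0,"ty":0,"tz":0.1,"spin":0},{"grip":-1,"tx":0,"ty":0,"tz":0,"spin":0}]'| egrep "pos|contact"
python3 -m creep '[{"grip":-1,"tx":0,"ty":0,"tz":0.1,"spin":0},{"grip":-1,"tx":0,"ty":0,"tz":0,"spin":0}]'| egrep "pos|contact"
python3 -m creep '[{"grip":-1,"tx":0,"ty":0,"tz":0.1,"spin":0},{"grip":-1,"tx":0,"ty":0,"tz":0,"spin":0}]'| egrep "pos|contact"
python3 -m creep '[{"grip":-1,"tx":0,"ty":0,"tz":-0.2,"spin":0},{"grip":-1,"tx":0,"ty":0,"tz":-0.2,"spin":0},{"grip":-1,"tx":0,"ty":0,"tz":-0.2,"spin":0},{"grip":-1,"tx":0,"ty":0,"tz":-0.2,"spin":0},{"grip":-1,"tx":0,"ty":0,"tz":-0.2,"spin":0},{"grip":-1,"tx":0,"ty":0,"tz":0,"spin":0}]'| egrep "pos|contact"
python3 -m creep '[{"grip":-1,"tx":0,"ty":0,"tz":-0.2,"spin":0},{"grip":-1,"tx":0,"ty":0,"tz":0,"spin":0},{"grip":-1,"tx":0,"ty":0,"tz":0,"spin":0}]'| egrep "pos|contact"
python3 -m creep '[{"grip":-1,"tx":0,"ty":0,"tz":-0.2,"spin":0},{"grip":-1,"tx":0,"ty":0,"tz":0,"spin":0},{"grip":-1,"tx":0,"ty":0,"tz":0,"spin":0}]'| egrep "pos|contact"
```

```text
tool_pos: [0.4637, -0.2141, 0.0823]
contact_force: [-1.8, 2.1, 8.8]
tool_pos: [0.4638, -0.2141, 0.0815]
contact_force: [-2.4, 0.9, 10.4]
tool_pos: [0.4638, -0.2142, 0.0806]
contact_force: [-2.7, 1.5, 11.6]
tool_pos: [0.4639, -0.2142, 0.0799]
contact_force: [-2.9, 2.2, 14.3]
tool_pos: [0.4637, -0.2144, 0.089]
contact_force: [0.4, 1.6, 1.5]
tool_pos: [0.4635, -0.2145, 0.0907]
contact_force: [0.6, 0.5, 2.3]
tool_pos: [0.4635, -0.2145, 0.0928]
contact_force: [0.6, -0.5, 2.6]
```

Unlatched: 2.6 N of lift and the lid is following the finger. Now the arc increments.

Run:
```python
from h import *
t=np.r_[.02:1.63:.1];r_=.199
x=.128-r_*np.cos(t)+.009*(np.sin(t)-1)+.009;z=.08+r_*np.sin(t)+.009*np.cos(t)
for a,b,c in zip(t[1:],-np.diff(x)*50,-np.diff(z)*50):print(round(a,2),'tx',round(b,2),'tz',round(c,2))
s=r.get_state()['tool_pos'];print((s-C)@ex,(s-C)@ey,x[0],z[0])
st()
```

```text
0.12 tx -0.11 tz -0.99
0.22 tx -0.21 tz -0.97
0.32 tx -0.31 tz -0.95
0.42 tx -0.4 tz -0.91
0.52 tx -0.49 tz -0.87
0.62 tx -0.57 tz -0.81
0.72 tx -0.65 tz -0.75
0.82 tx -0.72 tz -0.68
0.92 tx -0.79 tz -0.61
1.02 tx -0.85 tz -0.53
1.12 tx -0.89 tz -0.44
1.22 tx -0.93 tz -0.35
1.32 tx -0.96 tz -0.25
1.42 tx -0.98 tz -0.15
1.52 tx -0.99 tz -0.06
1.62 tx -0.99 tz 0.04
-0.07903183289333392 -0.11091044218679144 -0.07078021332640899 0.09297793473197248
t 8.57 tcp [ 0.4635 -0.2145  0.0928] x [-0.983 -0.185 -0.   ] y [-0.185  0.983 -0.   ] z [ 0. -0. -1.] F [ 0.63 -0.55  2.62] op 0.007 ff 1.1 q [ 0.58  0.81 -0.4   2.02  0.69  0.45  1.42]
```

```bash
python3 -m creep '[{"grip":-1,"tx":-0.11,"ty":0,"tz":-0.5,"spin":0},{"grip":-1,"tx":-0.11,"ty":0,"tz":-1,"spin":0},{"grip":-1,"tx":-0.2,"ty":0,"tz":-1,"spin":0},{"grip":-1,"tx":-0.2,"ty":0,"tz":-1,"spin":0},{"grip":-1,"tx":-0.3,"ty":0,"tz":-0.95,"spin":0},{"grip":-1,"tx":-0.3,"ty":0,"tz":-0.95,"spin":0},{"grip":-1,"tx":-0.4,"ty":0,"tz":-0.9,"spin":0},{"grip":-1,"tx":-0.4,"ty":0,"tz":-0.9,"spin":0}]'| egrep "pos|contact"
python3 -m creep '[{"grip":-1,"tx":-0.49,"ty":0,"tz":-0.87,"spin":0},{"grip":-1,"tx":-0.49,"ty":0,"tz":-0.87,"spin":0},{"grip":-1,"tx":-0.57,"ty":0,"tz":-0.81,"spin":0},{"grip":-1,"tx":-0.57,"ty":0,"tz":-0.81,"spin":0},{"grip":-1,"tx":-0.65,"ty":0,"tz":-0.75,"spin":0},{"grip":-1,"tx":-0.65,"ty":0,"tz":-0.75,"spin":0}]'| egrep "pos|contact"
python3 -c "
from h import *
st();s=r.get_state()['tool_pos'];print((s-C)@ex,(s-C)@ey)"
```

```text
tool_pos: [0.4824, -0.211, 0.1653]
contact_force: [-1.0, -0.3, 1.5]
tool_pos: [0.5164, -0.2045, 0.2138]
contact_force: [-0.4, -0.6, 1.4]
t 9.73 tcp [ 0.5164 -0.2045  0.2138] x [-0.983 -0.185  0.001] y [-0.185  0.983  0.   ] z [-0.001 -0.    -1.   ] F [-0.38 -0.61  1.36] op 0.007 ff 0.5 q [ 0.63  0.68 -0.58  1.79  0.49  0.82  1.57]
-0.02522854274552295 -0.11076458037656983
```

```bash
python3 -m creep '[{"grip":-1,"tx":-0.72,"ty":0,"tz":-0.68,"spin":0},{"grip":-1,"tx":-0.72,"ty":0,"tz":-0.68,"spin":0},{"grip":-1,"tx":-0.79,"ty":0,"tz":-0.61,"spin":0},{"grip":-1,"tx":-0.79,"ty":0,"tz":-0.61,"spin":0},{"grip":-1,"tx":-0.85,"ty":0,"tz":-0.53,"spin":0},{"grip":-1,"tx":-0.85,"ty":0,"tz":-0.53,"spin":0}]'| egrep "pos|contact"
python3 - <<'E'
from h import *
s=r.get_state()['tool_pos'];print((s-C)@ex,(s-C)@ey)
p,d=optics.snapshot('scene');cv2.imwrite('pics/a2.png',cv2.resize(p[120:340,200:420,::-1],None,fx=2.7,fy=2.7))
W=cloud('scene',d);W=W-C;X=W@ex;Y=W@ey;Z=W[...,2]
m=(abs(Y)<.05)&(X>-.11)&(X<.12)&(Z>.1);print(np.c_[X[m],Z[m]][::max(1,m.sum()//15)].round(3).tolist())
E
```

```text
tool_pos: [0.5631, -0.1956, 0.2502]
contact_force: [0.1, 0.3, 1.7]
0.022357871818365 -0.11056751712900864
[[0.001, 0.356], [0.052, 0.356], [0.044, 0.33], [0.008, 0.26], [0.026, 0.223], [0.025, 0.22], [0.048, 0.192], [0.04, 0.203], [0.068, 0.162], [0.058, 0.174], [0.055, 0.186], [0.086, 0.13], [0.087, 0.137], [0.08, 0.147], [0.085, 0.138], [0.108, 0.103]]
```

View pics/a2.png

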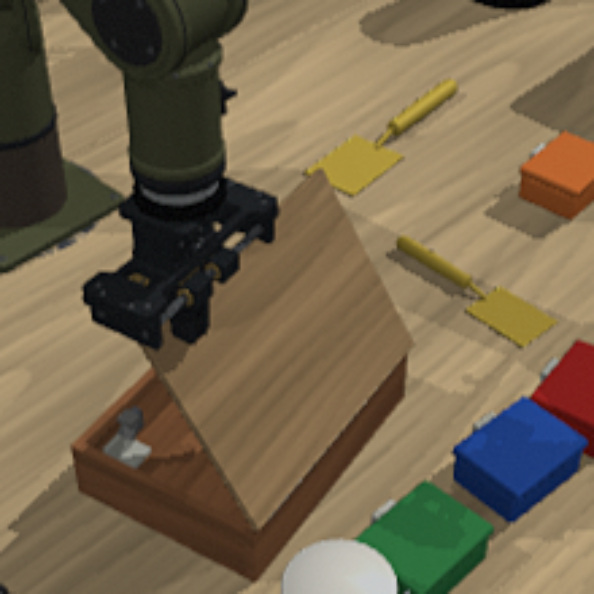

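The lid stands at about 55° with the fingers on it, at about (180,330), and the latch is visible in the right corner. I'll carry on along the arc.

```bash
python3 -m creep '[{"grip":-1,"tx":-0.89,"ty":0,"tz":-0.44,"spin":0},{"grip":-1,"tx":-0.89,"ty":0,"tz":-0.44,"spin":0},{"grip":-1,"tx":-0.93,"ty":0,"tz":-0.35,"spin":0},{"grip":-1,"tx":-0.93,"ty":0,"tz":-0.35,"spin":0},{"grip":-1,"tx":-0.96,"ty":0,"tz":-0.25,"spin":0},{"grip":-1,"tx":-0.96,"ty":0,"tz":-0.25,"spin":0}]'| egrep "pos|contact"
python3 -m creep '[{"grip":-1,"tx":-0.98,"ty":0,"tz":-0.15,"spin":0},{"grip":-1,"tx":-0.98,"ty":0,"tz":-0.15,"spin":0},{"grip":-1,"tx":-0.98,"ty":0,"tz":-0.06,"spin":0},{"grip":-1,"tx":-0.98,"ty":0,"tz":-0.06,"spin":0},{"grip":-1,"tx":-0.8,"ty":0,"tz":0,"spin":0},{"grip":-1,"tx":-0.8,"ty":0,"tz":0,"spin":0}]'| egrep "pos|contact"
python3 -m creep '[{"grip":-1,"tx":-0.5,"ty":0,"tz":0,"spin":0},{"grip":-1,"tx":-0.5,"ty":0,"tz":0,"spin":0},{"grip":-1,"tx":-0.5,"ty":0,"tz":0,"spin":0},{"grip":-1,"tx":-0.5,"ty":0,"tz":0,"spin":0},{"grip":-1,"tx":-0.5,"ty":0,"tz":0,"spin":0},{"grip":-1,"tx":0,"ty":0,"tz":0,"spin":0},{"grip":-1,"tx":0,"ty":0,"tz":0,"spin":0}]'| egrep "pos|contact"
python3 - <<'E'
from h import *
s=r.get_state()['tool_pos'];print((s-C)@ex,(s-C)@ey)
p,d=optics.snapshot('top')
W=cloud('top',d)-C;X=W@ex;Y=W@ey;Z=W[...,2]
m=(Y>.0)&(Y<.14)&(X>-.11)&(X<.2)&(Z>.12);print(np.c_[X[m],Z[m]][::max(1,m.sum()//15)].round(3).tolist())
E
```

```text
tool_pos: [0.6177, -0.1854, 0.2706]
contact_force: [0.3, 0.3, 0.4]
tool_pos: [0.6722, -0.1749, 0.2746]
contact_force: [1.0, 0.3, 0.3]
tool_pos: [0.6966, -0.1702, 0.2745]
contact_force: [-0.9, 0.1, 0.1]
0.15824724318330413 -0.10992400818012052
[[0.124, 0.296], [0.119, 0.303], [0.116, 0.295], [0.119, 0.306], [0.114, 0.271], [0.112, 0.235], [0.113, 0.293], [0.113, 0.248], [0.112, 0.2], [0.112, 0.265], [0.097, 0.282], [0.11, 0.16], [0.112, 0.202], [0.108, 0.138], [0.108, 0.121]]
```

The lid is fully open, with its inner face at x≈0.11 up to z≈0.30. I'll lift clear and go to the spatula.

```bash
python3 -m creep '[{"grip":-1,"tx":0,"ty":0,"tz":-3,"spin":0},{"grip":-1,"tx":0,"ty":0,"tz":-3.5,"spin":0},{"grip":-1,"tx":0,"ty":0,"tz":-3.5,"spin":0},{"grip":0.2,"tx":0,"ty":0,"tz":0,"spin":5},{"grip":0.2,"tx":0,"ty":0,"tz":0,"spin":5},{"grip":0.2,"tx":0,"ty":0,"tz":0,"spin":5},{"grip":0.2,"tx":0,"ty":0,"tz":0,"spin":0}]' 10| egrep "pos|contact"
python3 - <<'E'
from h import *
st();to([.488,.2735,.12],85.5)
p,d=optics.snapshot('top');W=cloud('top',d)
hsv=cv2.cvtColor(p,cv2.COLOR_RGB2HSV);v,u=np.mgrid[:480,:640]
Y=(hsv[...,0]>20)&(hsv[...,0]<32)&(hsv[...,1]>200)&(hsv[...,2]>70)&(u>235)&(u<275)&(v>190)&(v<285)
h=Y&(v>240)
# handle axis via pixel rays at z=.012
c=optics.get_calibration('top');E=c['extrinsics'];o=-E[:3,:3].T@E[:3,3]
def ray(m,z):
    q=np.stack([(u[m]-c['cx'])/c['fx'],(v[m]-c['cy'])/c['fy'],np.ones(m.sum())],-1)@E[:3,:3]
    return (o+q*((z-o[2])/q[:,2])[:,None])[:,:2].astype(np.float32)
print('handle',cv2.minAreaRect(ray(h,.012)),cv2.fitLine(ray(h,.012),cv2.DIST_L2,0,.01,.01).ravel());print('blade',cv2.minAreaRect(ray(Y&(v<226),.003)));P=ray(Y,.005);print(P.min(0),P.max(0))
E
```

```text
tool_pos: [0.6963, -0.1705, 0.3751]
contact_force: [1.1, 0.6, -0.2]
t 12.5 tcp [ 0.6963 -0.1705  0.3751] x [-0.997  0.078 -0.   ] y [ 0.078  0.997 -0.001] z [ 0.    -0.001 -1.   ] F [ 1.12  0.6  -0.21] op 0.285 ff 0.0 q [ 0.38  0.76 -0.52  1.01  0.36  1.45  1.44]
shift cm tool [24.23 42.66 25.48] yang 85.54 spin 0.04
handle ((0.4731840491294861, 0.2769554853439331), (0.01611245609819889, 0.09840274602174759), 85.97614288330078) [ 0.9969465  -0.07808728  0.47267845  0.27687287]
blade ((0.6098242998123169, 0.2667410969734192), (0.06345484405755997, 0.08008628338575363), 86.71434020996094)
[0.42480502 0.2332899 ] [0.6500543  0.29898494]
```

```bash
python3 -m creep '[{"grip":0.2,"tx":1.5,"ty":2.7,"tz":0,"spin":0},{"grip":0.2,"tx":1.5,"ty":2.7,"tz":0,"spin":0},{"grip":0.2,"tx":1.5,"ty":2.7,"tz":0,"spin":0},{"grip":0.2,"tx":1.5,"ty":2.7,"tz":0,"spin":0},{"grip":0.2,"tx":1.5,"ty":2.7,"tz":0,"spin":0},{"grip":0.2,"tx":1.5,"ty":2.7,"tz":0,"spin":0},{"grip":0.2,"tx":1.5,"ty":2.7,"tz":0,"spin":0},{"grip":0.2,"tx":1.5,"ty":2.7,"tz":0,"spin":0}]' | egrep "pos|contact"
python3 -m creep '[{"grip":0.2,"tx":1.5,"ty":2.7,"tz":2,"spin":0},{"grip":0.2,"tx":1.5,"ty":2.7,"tz":2,"spin":0},{"grip":0.2,"tx":1.5,"ty":2.7,"tz":2,"spin":0},{"grip":0.2,"tx":1.5,"ty":2.7,"tz":2,"spin":0},{"grip":0.2,"tx":1.5,"ty":2.7,"tz":2,"spin":0},{"grip":0.2,"tx":1.5,"ty":2.7,"tz":2,"spin":0},{"grip":0.2,"tx":1.5,"ty":2.7,"tz":2,"spin":0},{"grip":0.2,"tx":0,"ty":0,"tz":3,"spin":0}]' | egrep "pos|contact"
python3 -m creep '[{"grip":0.2,"tx":0,"ty":0,"tz":3,"spin":0},{"grip":0.2,"tx":0,"ty":0,"tz":3,"spin":0},{"grip":0.2,"tx":0,"ty":0,"tz":0,"spin":0},{"grip":0.2,"tx":0,"ty":0,"tz":0,"spin":0}]' | egrep "pos|contact"
python3 -c "
from h import *
st();to([.491,.2745,.06],85.8)"
```

```text
tool_pos: [0.5923, 0.0551, 0.3748]
contact_force: [0.3, 0.3, -0.7]
tool_pos: [0.4999, 0.2593, 0.2061]
contact_force: [0.6, 0.9, -0.4]
tool_pos: [0.502, 0.25, 0.144]
contact_force: [0.6, 1.3, 0.6]
t 14.22 tcp [0.502 0.25  0.144] x [-0.997  0.074  0.003] y [ 0.074  0.997 -0.002] z [-0.003 -0.001 -1.   ] F [0.57 1.3  0.6 ] op 0.601 ff 0.0 q [-0.29  0.77 -0.43  1.84  0.5   0.65  0.47]
shift cm tool [1.26 2.38 8.4 ] yang 85.78 spin -0.02
```

```bash
python3 -m creep '[{"grip":0.2,"tx":0.6,"ty":1.2,"tz":3,"spin":0},{"grip":0.2,"tx":0.6,"ty":1.2,"tz":3,"spin":0},{"grip":0.2,"tx":0,"ty":0,"tz":2.4,"spin":0},{"grip":0.2,"tx":0,"ty":0,"tz":0,"spin":0},{"grip":0.2,"tx":0,"ty":0,"tz":0,"spin":0}]' | egrep "pos|contact"
python3 - <<'E'
from h import *
st();to([.491,.2745,.0055],85.8)
p,d=optics.snapshot('scene');cv2.imwrite('pics/a3.png',cv2.resize(p[110:280,300:480,::-1],None,fx=3.3,fy=3.3))
E
```

```text
tool_pos: [0.4934, 0.2755, 0.0619]
contact_force: [-0.0, -0.2, 0.3]
t 14.63 tcp [0.4934 0.2755 0.0619] x [-0.997  0.075 -0.001] y [0.075 0.997 0.   ] z [ 0.001  0.    -1.   ] F [-0.04 -0.24  0.3 ] op 0.596 ff 0.0 q [-0.4   0.89 -0.33  1.87  0.58  0.48  0.35]
shift cm tool [ 0.24 -0.12  5.64] yang 85.7 spin -0.1
```

View pics/a3.png

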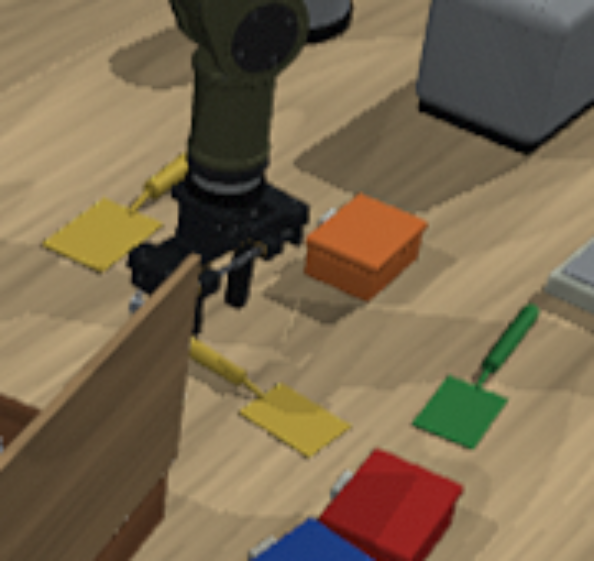

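The fingers straddle the handle of the smaller yellow spatula, whose handle shows at about (215,360). I'll descend and grip.

```bash
python3 -m creep '[{"grip":0.2,"tx":0.2,"ty":0,"tz":2.5,"spin":0},{"grip":0.2,"tx":0,"ty":0,"tz":2,"spin":0},{"grip":0.2,"tx":0,"ty":0,"tz":1,"spin":0},{"grip":0.2,"tx":0,"ty":0,"tz":0.2,"spin":0},{"grip":0.2,"tx":0,"ty":0,"tz":0,"spin":0}]' | egrep "pos|contact"
python3 -m creep '[{"grip":-1,"tx":0,"ty":0,"tz":0,"spin":0},{"grip":-1,"tx":0,"ty":0,"tz":0,"spin":0},{"grip":-1,"tx":0,"ty":0,"tz":0,"spin":0},{"grip":-1,"tx":0,"ty":0,"tz":0,"spin":0},{"grip":-1,"tx":0,"ty":0,"tz":0,"spin":0},{"grip":-1,"tx":0,"ty":0,"tz":0,"spin":0},{"grip":-1,"tx":0,"ty":0,"tz":0,"spin":0},{"grip":-1,"tx":0,"ty":0,"tz":0,"spin":0}]' 20
```

```text
tool_pos: [0.4915, 0.2756, 0.0047]
contact_force: [-0.9, -0.0, 0.5]
clock: 15.77
tool_pos: [0.4908, 0.2755, 0.004]
eef_rot: [0.038, 0.999, 0.0, 0.0]
contact_force: [-0.5, -0.9, 4.7]
opening: 0.21
finger_force: 20.0
```

```bash
python3 -m creep '[{"grip":-1,"tx":0,"ty":0,"tz":-1,"spin":0},{"grip":-1,"tx":0,"ty":0,"tz":-2,"spin":0},{"grip":-1,"tx":0,"ty":0,"tz":-3,"spin":0},{"grip":-1,"tx":0,"ty":0,"tz":-3,"spin":0},{"grip":-1,"tx":0,"ty":0,"tz":-3,"spin":0},{"grip":-1,"tx":0,"ty":0,"tz":-3,"spin":0},{"grip":-1,"tx":0,"ty":0,"tz":0,"spin":5},{"grip":-1,"tx":0,"ty":0,"tz":0,"spin":6}]'| egrep "pos|contact|open|finger"
python3 -m creep '[{"grip":-1,"tx":0,"ty":0,"tz":0,"spin":6},{"grip":-1,"tx":0,"ty":0,"tz":0,"spin":6},{"grip":-1,"tx":0,"ty":0,"tz":0,"spin":6},{"grip":-1,"tx":0,"ty":0,"tz":0,"spin":6},{"grip":-1,"tx":0,"ty":0,"tz":0,"spin":6},{"grip":-1,"tx":0,"ty":0,"tz":0,"spin":6},{"grip":-1,"tx":0,"ty":0,"tz":0,"spin":6},{"grip":-1,"tx":0,"ty":0,"tz":0,"spin":6}]'| egrep "pos|contact|open|finger"
python3 -m creep '[{"grip":-1,"tx":0,"ty":0,"tz":0,"spin":6},{"grip":-1,"tx":0,"ty":0,"tz":0,"spin":6},{"grip":-1,"tx":0,"ty":0,"tz":0,"spin":4},{"grip":-1,"tx":0,"ty":0,"tz":0,"spin":0},{"grip":-1,"tx":0,"ty":0,"tz":0,"spin":0}]'| egrep "pos|contact|open|finger"
python3 - <<'E'
from h import *
st();to(B(-.015,.032,.15),10.5)
p,d=optics.snapshot('scene');cv2.imwrite('pics/a4.png',cv2.resize(p[100:330,220:460,::-1],None,fx=2.5,fy=2.5))
E
```

```text
tool_pos: [0.4915, 0.2761, 0.1562]
contact_force: [0.0, -0.6, -1.3]
opening: 0.213
finger_force: 20.0
tool_pos: [0.4902, 0.2755, 0.1541]
contact_force: [-0.3, -0.1, -0.7]
opening: 0.21
finger_force: 20.0
tool_pos: [0.4903, 0.2756, 0.1539]
contact_force: [0.2, -0.9, -1.1]
opening: 0.209
finger_force: 20.0
t 17.52 tcp [0.4903 0.2756 0.1539] x [-0.188  0.982  0.   ] y [ 0.982  0.188 -0.   ] z [-0.  0. -1.] F [ 0.21 -0.91 -1.11] op 0.209 ff 20.0 q [-0.55  0.72 -0.08  1.84  0.09  0.58 -0.49]
shift cm tool [-33.37  -5.34   0.39] yang 10.81 spin 0.31
```

View pics/a4.png

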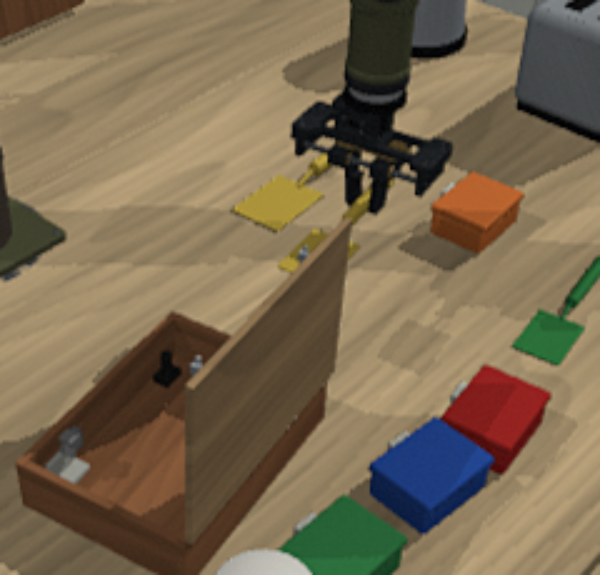

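The spatula is held level beside the box with its blade toward the box. The lid is upright and the floor behind the rest at (167,370) and the latch at (70,455) is clear. Now over the box.

```bash
python3 -m creep '[{"grip":-1,"tx":0,"ty":-2.6,"tz":0,"spin":0.3},{"grip":-1,"tx":0,"ty":-2.6,"tz":0,"spin":0},{"grip":-1,"tx":-3,"ty":0,"tz":0,"spin":0},{"grip":-1,"tx":-3,"ty":0,"tz":0,"spin":0},{"grip":-1,"tx":-3,"ty":0,"tz":0,"spin":0},{"grip":-1,"tx":-3,"ty":0,"tz":0,"spin":0},{"grip":-1,"tx":-3,"ty":0,"tz":0,"spin":0},{"grip":-1,"tx":-3,"ty":0,"tz":0,"spin":0}]'| egrep "pos|contact|open|finger"
python3 -m creep '[{"grip":-1,"tx":-3,"ty":0,"tz":0,"spin":0},{"grip":-1,"tx":-3,"ty":0,"tz":0,"spin":0},{"grip":-1,"tx":-3,"ty":0,"tz":0,"spin":0},{"grip":-1,"tx":-3,"ty":0,"tz":0,"spin":0},{"grip":-1,"tx":-2,"ty":0,"tz":0,"spin":0},{"grip":-1,"tx":0,"ty":0,"tz":0,"spin":0},{"grip":-1,"tx":0,"ty":0,"tz":0,"spin":0},{"grip":-1,"tx":0,"ty":0,"tz":0,"spin":0}]'| egrep "pos|contact|open|finger"
python3 - <<'E'
from h import *
st();to(B(-.01,.032,.0125),10.5)
s=r.get_state()
p,d=optics.snapshot('scene');W=cloud('scene',d)
hsv=cv2.cvtColor(p,cv2.COLOR_RGB2HSV)
Y=(hsv[...,0]>20)&(hsv[...,0]<32)&(hsv[...,1]>190)&(hsv[...,2]>60)&(abs((W-C)@ey)<.18)&(abs((W-C)@ex)<.12)
Q=W[Y]-C;print(Y.sum(),'y',np.percentile(Q@ey,[1,99]),'x',np.percentile(Q@ex,[1,99]),'z',np.percentile(Q[:,2],[1,50,99]))
p,d=optics.snapshot('top');W=cloud('top',d)-C;X=W@ex;Yb=W@ey;Z=W[...,2]
m=(Z>.06)&(Z<.09)&(abs(Yb)<.17)&(X<-.07)&(X>-.13);print('front wall x',np.percentile(X[m],[3,97]),'y',np.percentile(Yb[m],[1,99]))
cv2.imwrite('pics/a5.png',cv2.resize(p[150:300,280:470,::-1],None,fx=4,fy=4))
E
```

```text
tool_pos: [0.472, 0.0876, 0.1539]
contact_force: [1.2, -0.7, -0.9]
opening: 0.212
finger_force: 20.0
tool_pos: [0.4971, -0.0478, 0.1538]
contact_force: [-0.1, 0.1, -1.2]
opening: 0.207
finger_force: 20.0
t 18.9 tcp [ 0.4971 -0.0478  0.1538] x [-0.182  0.983  0.001] y [0.983 0.182 0.   ] z [ 0.     0.001 -1.   ] F [-0.08  0.08 -1.17] op 0.207 ff 20.0 q [ 0.11  0.67 -0.16  2.02  0.22  0.47 -0.04]
shift cm tool [-1.5   0.56 14.13] yang 10.47 spin -0.03Traceback (most recent call last):
  File "<stdin>", line 7, in <module>
    return _quantile_unchecked(
        a, q, axis, out, overwrite_input, method, keepdims, weights)
    return _ureduce(a,
                    func=_quantile_ureduce_func,
    ...<5 lines>...
                    overwrite_input=overwrite_input,
                    method=method)
    r = func(a, **kwargs)
    result = _quantile(arr,
                       quantiles=q,
    ...<2 lines>...
                       out=out,
                       weights=wgt)
    slices_having_nans = np.isnan(arr[-1, ...])
                                  ~~~^^^^^^^^^
IndexError: index -1 is out of bounds for axis 0 with size 0
```

Hidden from the scene camera by the lid, so I'll use the top view only.

```bash
python3 -m creep '[{"grip":-1,"tx":-1.4,"ty":0.5,"tz":3,"spin":0},{"grip":-1,"tx":0,"ty":0,"tz":2,"spin":0},{"grip":-1,"tx":0,"ty":0,"tz":0,"spin":0},{"grip":-1,"tx":0,"ty":0,"tz":0,"spin":0}]'| egrep "pos|contact|open|finger"
python3 - <<'E'
from h import *
st();to(B(-.01,.032,.0125),10.5)
p,d=optics.snapshot('top');W=cloud('top',d)-C;X=W@ex;Yb=W@ey;Z=W[...,2]
hsv=cv2.cvtColor(p,cv2.COLOR_RGB2HSV)
m=(hsv[...,0]>20)&(hsv[...,0]<32)&(hsv[...,1]>190)&(hsv[...,2]>60)&(abs(Yb)<.2)&(abs(X)<.13)
if m.any():print(m.sum(),'y',np.percentile(Yb[m],[1,99]),'x',np.percentile(X[m],[1,99]),'z',np.percentile(Z[m],[1,50,99]))
m=(Z>.06)&(Z<.08)&(abs(Yb)<.17)&(X<-.07)&(X>-.13)
if m.any():print('front wall x',np.percentile(X[m],[3,97]),'y',np.percentile(Yb[m],[1,99]))
cv2.imwrite('pics/a5.png',cv2.resize(p[150:300,280:470,::-1],None,fx=4,fy=4))
E
```

```text
tool_pos: [0.5037, -0.06, 0.1033]
contact_force: [0.2, -0.1, -0.5]
opening: 0.21
finger_force: 20.0
t 19.28 tcp [ 0.5037 -0.06    0.1033] x [-0.183  0.983  0.001] y [ 0.983  0.183 -0.002] z [-0.003  0.001 -1.   ] F [ 0.18 -0.13 -0.48] op 0.21 ff 20.0 q [ 0.11  0.76 -0.13  2.03  0.25  0.37 -0.04]
shift cm tool [-0.17  0.15  9.07] yang 10.53 spin 0.03
467 y [-0.14036944  0.10042532] x [-0.04579949  0.03203463] z [0.00616246 0.10217951 0.12417394]
front wall x [-0.11278564 -0.07289239] y [-0.14998105  0.14907614]
```

View pics/a5.png

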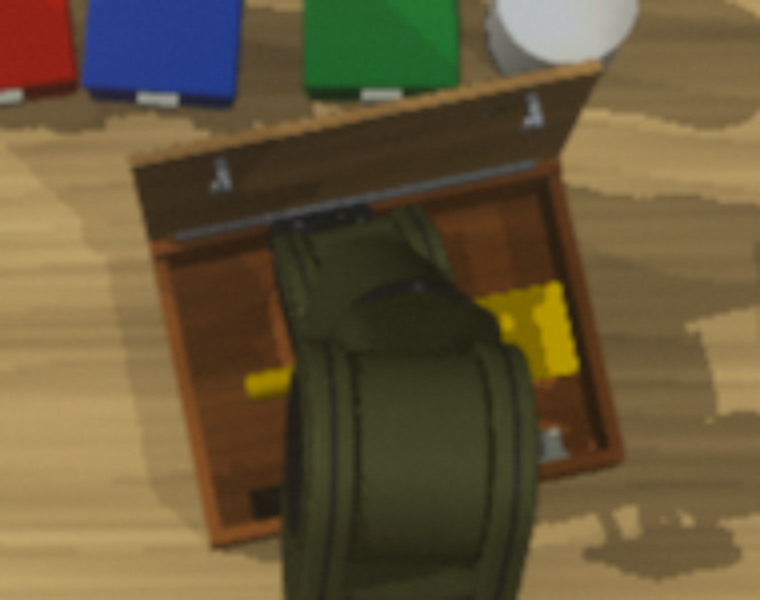

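The spatula hangs between the walls, handle end at (250,382) and blade at (535,330). It's clear of the latch at (550,445) and the end wall. I'll lower it gently.

```bash
python3 -m creep '[{"grip":-1,"tx":0.2,"ty":0,"tz":2,"spin":0},{"grip":-1,"tx":0,"ty":0,"tz":2,"spin":0},{"grip":-1,"tx":0,"ty":0,"tz":2,"spin":0},{"grip":-1,"tx":0,"ty":0,"tz":1,"spin":0},{"grip":-1,"tx":0,"ty":0,"tz":1,"spin":0},{"grip":-1,"tx":0,"ty":0,"tz":0.5,"spin":0},{"grip":-1,"tx":0,"ty":0,"tz":0,"spin":0}]'| egrep "pos|contact|open|finger"
python3 -m creep '[{"grip":-1,"tx":0,"ty":0,"tz":0.2,"spin":0},{"grip":-1,"tx":0,"ty":0,"tz":0.1,"spin":0},{"grip":-1,"tx":0,"ty":0,"tz":0,"spin":0}]'| egrep "pos|contact|open|finger"
python3 -m creep '[{"grip":-1,"tx":0,"ty":0,"tz":0.1,"spin":0},{"grip":-1,"tx":0,"ty":0,"tz":0.1,"spin":0},{"grip":-1,"tx":0,"ty":0,"tz":0,"spin":0}]'| egrep "pos|contact|open|finger"
```

```text
tool_pos: [0.5043, -0.0594, 0.0185]
contact_force: [-0.8, 0.0, 0.7]
opening: 0.208
finger_force: 20.0
tool_pos: [0.5046, -0.0598, 0.0162]
contact_force: [-0.1, -0.5, -0.3]
opening: 0.21
finger_force: 20.0
tool_pos: [0.5043, -0.0598, 0.0138]
contact_force: [-0.5, 0.2, -1.5]
opening: 0.208
finger_force: 20.0
```

```bash
python3 -m creep '[{"grip":-1,"tx":0,"ty":0,"tz":0.1,"spin":0},{"grip":-1,"tx":0,"ty":0,"tz":0,"spin":0},{"grip":-1,"tx":0,"ty":0,"tz":0,"spin":0}]'| egrep "pos|contact|open|finger"
python3 -m creep '[{"grip":-1,"tx":0,"ty":0,"tz":0.1,"spin":0},{"grip":-1,"tx":0,"ty":0,"tz":0,"spin":0},{"grip":-1,"tx":0,"ty":0,"tz":0,"spin":0}]'| egrep "pos|contact|open|finger"
```

```text
tool_pos: [0.5042, -0.0597, 0.0126]
contact_force: [0.0, 0.7, -0.8]
opening: 0.209
finger_force: 20.0
tool_pos: [0.5043, -0.0597, 0.012]
contact_force: [-0.2, -0.1, 4.4]
opening: 0.21
finger_force: 20.0
```

It's on the floor (4.4 N). Release and withdraw.

```bash
python3 -m creep '[{"grip":-0.4,"tx":0,"ty":0,"tz":0,"spin":0},{"grip":-0.2,"tx":0,"ty":0,"tz":0,"spin":0},{"grip":-0.1,"tx":0,"ty":0,"tz":0,"spin":0},{"grip":-0.1,"tx":0,"ty":0,"tz":0,"spin":0},{"grip":-0.1,"tx":0,"ty":0,"tz":0,"spin":0}]'| egrep "pos|contact|open|finger"
python3 -m creep '[{"grip":-0.1,"tx":0,"ty":0,"tz":-0.5,"spin":0},{"grip":-0.1,"tx":0,"ty":0,"tz":-1,"spin":0},{"grip":-0.1,"tx":0,"ty":0,"tz":-2,"spin":0},{"grip":-0.1,"tx":0,"ty":0,"tz":-3,"spin":0},{"grip":-0.1,"tx":0,"ty":0,"tz":-3,"spin":0},{"grip":-0.1,"tx":0,"ty":0,"tz":-3,"spin":0},{"grip":-0.1,"tx":0,"ty":0,"tz":-3,"spin":0},{"grip":-0.1,"tx":0,"ty":0,"tz":0,"spin":0}]'| egrep "pos|contact|open|finger"
python3 -m creep '[{"grip":-0.1,"tx":3,"ty":-1,"tz":0,"spin":0},{"grip":-0.1,"tx":3,"ty":-1,"tz":0,"spin":0},{"grip":-0.1,"tx":3,"ty":0,"tz":0,"spin":0},{"grip":-0.1,"tx":3,"ty":0,"tz":0,"spin":0},{"grip":-0.1,"tx":3,"ty":0,"tz":0,"spin":0},{"grip":-0.1,"tx":3,"ty":0,"tz":0,"spin":0},{"grip":-0.1,"tx":3,"ty":0,"tz":0,"spin":0},{"grip":-0.1,"tx":3,"ty":0,"tz":0,"spin":0}]'| egrep "pos|contact|open|finger"
python3 -m creep '[{"grip":-0.1,"tx":0,"ty":0,"tz":0,"spin":0},{"grip":-0.1,"tx":0,"ty":0,"tz":0,"spin":0},{"grip":-0.1,"tx":0,"ty":0,"tz":0,"spin":0}]'| egrep "pos|contact|open|finger"
python3 - <<'E'
from h import *
st()
p,d=optics.snapshot('top');W=cloud('top',d)-C;X=W@ex;Yb=W@ey;Z=W[...,2]
hsv=cv2.cvtColor(p,cv2.COLOR_RGB2HSV)
m=(hsv[...,0]>20)&(hsv[...,0]<32)&(hsv[...,1]>190)&(hsv[...,2]>60)&(abs(Yb)<.2)&(abs(X)<.13)
if m.any():print(m.sum(),'y',np.percentile(Yb[m],[1,99]),'x',np.percentile(X[m],[1,99]),'z',np.percentile(Z[m],[1,50,99]))
cv2.imwrite('pics/a6.png',p[:,:,::-1])
E
```

```text
tool_pos: [0.5042, -0.0597, 0.0116]
contact_force: [0.4, 0.0, 0.2]
opening: 0.448
finger_force: 0.0
tool_pos: [0.5071, -0.06, 0.1724]
contact_force: [-0.1, 0.6, -0.2]
opening: 0.451
finger_force: 0.0
tool_pos: [0.4406, 0.1739, 0.167]
contact_force: [0.3, -0.0, -0.0]
opening: 0.452
finger_force: 0.0
tool_pos: [0.4411, 0.1718, 0.1668]
contact_force: [0.5, -1.6, 0.6]
opening: 0.449
finger_force: 0.0
t 22.92 tcp [0.4411 0.1718 0.1668] x [-0.18   0.984 -0.001] y [ 0.984  0.18  -0.   ] z [-0.    -0.001 -1.   ] F [ 0.53 -1.56  0.59] op 0.449 ff 0.0 q [-0.41  0.62 -0.1   2.09  0.14  0.44 -0.43]
964 y [-0.12745908  0.09659837] x [-0.04507411  0.01919842] z [0.00121825 0.01266365 0.03352407]
```

View pics/a6.png

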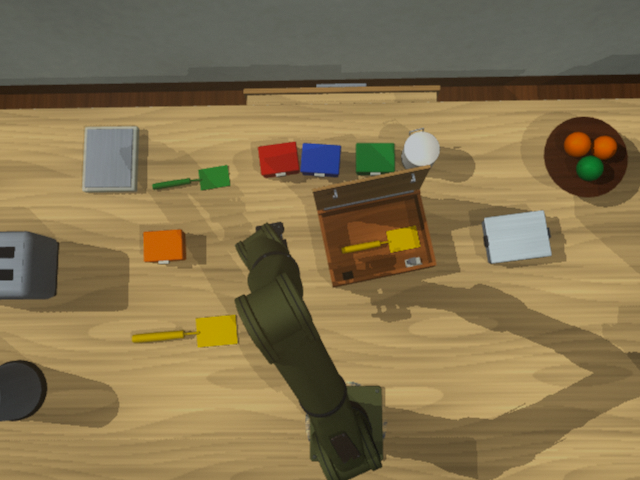

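The spatula lies flat in the box, from (343,248) to (418,238). The lid is open, the other things are unmoved and the arm is clear.

```bash
python3 -c "
from plant import workorder
print(workorder.finish_job())"
```

```text
the job is handed in; nothing more can be done
None
```

The job is handed in at about 23 s: the smaller yellow spatula lies flat on the box floor, released, with the lid eased fully open (the latch was under the right corner) and the other things still in place in the last picture.

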